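# Switch the component tester to the relay's bay and hold the test button

## Task

The relay, a small plain oblong block, lies in one of the four bays of the component tester. With shut fingertips push the upright tab of the tester's lever selector round from off until the selector has clicked in pointing at the relay's bay, let go of it, and only then press the round test button fully down and keep it down: the program finishes while holding the button. Push gently, do not grip the tab, and neither lift nor shift the parts in the bays or the things on the bench.

Things in the scene. Friction and masses are not known exactly. Their poses are not given: they have to be found in the camera images.
- tester: Component tester: flat grey metal case (dark sides) fixed to the bench, deck 46 mm above it. Origin on the bench below the selector's axis; x to the far side, y left, z up; case from x -85 to 132, y -132 to 132 mm. Four bays (nests 62 x 30 mm, long along x, rim 8, floor 3 mm above the deck) round the selector, centres 110 mm from its axis at +72, +36, -36, -72 degrees from x (positive left).
- display (a point): Middle of the dark display at the front left of the tester's deck: 36 x 74 mm, 5 mm high. Left of it stand two binding posts 15 mm across, 18 mm high. Not used.
- selector_angle (a joint): Angle of the black lever selector about its upright axis, rad. 0 = off (small ring mark): lever along the tester's x, away from the robot; positive = lever swung left. It clicks into rests every 0.628 rad (36 degrees): -1.257, -0.628, 0, 0.628, 1.257, one per bay and off; past half way it is drawn to the next by itself. Stops at +-1.5. A click takes about 3 N at the tab.
- selector_tab (a point): The tab: upright fin on the outer end of the selector lever, 16 mm along the lever, 7 mm thick, from 10 to 38 mm above the deck. This point lies in the fin, 48 mm from the selector's axis, 16 mm above the deck; x outward along the lever, y its thickness, z up. The arm under it is 12 mm wide, ends 58 mm from the axis, 7 to 16 mm above the deck; round hub: radius 31, height 20 mm.
- selector: The whole black lever selector with its tab; origin on its axis at deck height, x out along the lever, z up.
- selector_aim (a point): Point 110 mm out from the selector's axis along the lever: the place it points at, the middle of a bay when clicked in there.
- test_button (a joint): Travel of the spring-loaded round test button, m: 0 = out, 0.008 = fully down (about 5 N); it springs back when let go. Moves straight down.
- test_button_top (a point): Middle of the test button's top face, 28 mm across, at x -48, y -85 mm in the tester's frame, the front right of the deck; nothing as tall stands within 60 mm of it.
- relay: The relay: small plain oblong block 13 x 29 x 16 mm high. Loose, lies lengthwise in one of the four bays (which one changes). Origin at the centre of its underside, z up.
- capacitor: Capacitor: upright plain cylinder, 22 mm across, 26 mm high. Loose, lies lengthwise in one of the four bays (which one changes). Origin at the centre of its underside, z up.
- battery_aa: Battery: lying cylinder 15 mm across, 50 mm long. Loose, lies lengthwise in one of the four bays (which one changes). Origin at the centre of its underside, z up.
- terminal_plug: Terminal plug: slim bar 12 x 52 x 11 mm with a row of wire holes. Loose, lies lengthwise in one of the four bays (which one changes). Origin at the centre of its underside, z up.
- board_a: Circuit board, 172 x 94 x 28 mm, loose on the bench to the right; not to be disturbed.
- cutters_teal: Side cutters, 138 mm long, 10 mm high, loose on the bench to the right; not to be disturbed.
- marker_blue: Marker pen, 135 mm long, loose on the bench to the left; not to be disturbed.
- solder_reel: Reel of solder, 57 mm across, 46 mm high, loose on the bench to the left; not to be disturbed.
- flux_tin: Round tin, 44 mm across, 20 mm high, loose on the bench to the left; not to be disturbed.
- probe_red: Test probe, 121 mm long, 14 mm thick, loose on the bench to the left; not to be disturbed.

How it is judged:
On the way:
1. the selector is clicked in at the relay's bay and let go (horizontal distance between selector_aim and relay below 0.02 m and velocity of joint selector_angle between -0.1 and 0.1 rad/s and contact force between the fingers and selector below 0.2 N), for 0.2 s.
At the end, for the whole second after the job is handed in: The selector points at the relay's bay (its aim point within 20 mm of the relay, about 10 degrees) and is not touched, a finger holds the test button at least 6 of its 8 mm down, and the four components are within 10 mm of where they started (horizontal distance between selector_aim and relay below 0.02 m and value of joint test_button above 0.006 m and contact force between the fingers and tester above 1 N and contact force between the fingers and selector below 0.2 N and distance of each of relay, capacitor, battery_aa, terminal_plug from where it was at the start of the episode below 0.01 m); the arm keeps its last pose, push and grip.
It fails at once if the test button is pressed (over 2 mm) while the selector is not at the relay's bay (value of joint test_button above 0.002 m and horizontal distance between selector_aim and relay above 0.02 m).
It fails at once if the tab or lever is gripped or forced (over 25 N between the fingers and the selector) (contact force between the fingers and selector above 25 N).
It fails at once if a component in a bay is lifted or shifted by over 10 mm (distance of any of relay, capacitor, battery_aa, terminal_plug from where it was at the start of the episode above 0.01 m).
It fails at once if a thing on the bench is shifted by over 20 mm (distance of any of board_a, cutters_teal, marker_blue, solder_reel, flux_tin, probe_red from where it was at the start of the episode above 0.02 m).
It also fails if it takes over 45 s, if anything falls off the work surface, if the arm or the gripper's body presses on something with over 40 N, if the wrist force passes 120 N, or if a joint passes its speed limit or range.

## Robot

A 7-joint arm with a two-finger parallel gripper is mounted at the origin on a cart in front of the work surface, level with it; the furniture and walls round the work are solid. World frame = base frame: x ahead of the robot, y to its left, z up, the work surface at z = 0. Lengths are in m, angles in rad, forces in N, time in s.
With the tool pointing down it reaches from about 0.425 to 0.875 m from the base axis. Payload 4.7 kg.
Tool frame: the origin (TCP) lies on the centre line of the jaws, within the pads' length; the fingertips stand ahead of it and the grasp point (between the pads) lies 2 mm behind it (nose_length is the z of the fingertips in the tool frame, in m); z points along the fingers, y is the line along which they close (so a half turn about z gives the same grasp; the last joint's range is limited). The gripper opens to 87 mm and grips with 3 to 60 N. Pads are 19 mm wide; open, the fingers measure 117 mm over their backs; the gripper's body (75 mm by 190 mm) begins 51 mm behind the grasp point.
Start: joints at [-1.151, 0.321, -0.07, 1.45, 0.023, 1.371, -0.057], TCP at [0.257, 0.597, 0.201] pointing down, gripper open.
Joint ranges: [-2.86, 2.86], [-0.3, 2.09], [-1.38, 1.24], [0.06, 2.45], [-1.56, 4.7], [0.09, 2.05], [-2.69, 2.69]. Speed limits (rad/s): [2.57, 2.57, 3.14, 3.14, 3.14, 3.14, 3.14].

## Interface

Orientations are given as a rotation vector (axis times angle).
In Python, from bench import * gives the robot as it stands.
- The arm moves only by the tool send_rows, never from a script. Its arguments are lists of equal length, an entry for each row: "xyz": the shift along the tool's x, y, z in mm, a list of three; "dr": the turn, a rotation vector about the tool's x, y, z in rad, a list of three. A call has exactly 10 rows; each row is the pose to reach, as a shift and turn from the pose commanded when the call began, along the tool's axes at that moment; what a row does not reach only later rows make up. A row lasts 1/12 s, in which the tool goes at most 41.7 mm and 7.16 degrees, less where a joint would pass 70% of its speed; a pose out of reach is approached as far as the arm can. A call with a gripper value outside its range is refused whole. "jaw" is the finger opening in mm, from 0 to 87, set as the call begins (left out, the last holds). The fingers move at their own pace and stop on an object; "grip_force" is the grip in N (left out, the last holds). Time passes only in rows, so rows that repeat a pose let the fingers close, or fill a call up. It gives the time, the measured TCP pose, the force, the opening and the grip force at its end, in the units of the state.
- get_state(): the state, without advancing time (a new reading comes with each control period).
- get_image(name): name is "scene" or "top" or "wrist"; returns the picture (480x640x3 uint8, red, green, blue); there is no depth.
- calibration(name): a dict with "vfov" (degrees; the focal length in pixels is half the picture's height over the tangent of half this angle, whatever the lens; pixels are square), "cx", "cy" (the principal point, pixels), "rvec" (rotation vector, rad) and "tvec" (3), from world to camera coordinates, as OpenCV has them; the wrist camera has in their place "hand_eye" (4x4, takes a point from camera to tool coordinates, whose origin is the TCP and whose axes are the flange's). Camera axes: x right, y down, z forward; pixel columns grow to the right and rows downward; lengths in m; the calibration is good to about 2 mm. The wrist camera is an equidistant fisheye: a pixel r from the principal point sees the ray r / f radians off the axis. A picture is of the moment at which its call begins: read the wrist's pose just before it. calibration takes no time and is no camera call.
- close_job(): hands the job in; it is judged then, once.
The state is a dict: "time": time; "joint_positions": joint angles; "qd": joint speeds; "joint_torque": joint torques, N m; "position": TCP position; "tool_rot": TCP orientation; "ft_force": force on the tool from outside, world axes, zero at the start; "torque": the same for the moment, N m; "grip_width": opening from 0.0 (shut) to 1.0 (fully open); "grip_force": force on a finger pad.
Only numpy, scipy, OpenCV 4.12 (cv2) and the standard library are available. Lean on these libraries where they do the work, as an engineer would, in place of code of your own. Each camera call takes 0.05 s, during which the arm holds its last target. There are 200 camera calls.

## Working session

There is one attempt and no reset: what is moved stays moved. The work goes in short steps, Python scripts to look and compute and a tool call to move; the robot and the scene stay as the last step left them, time stands still between calls to the robot, and variables do not carry over. Pictures are saved under pics/ and viewed, at most 10 in all, crops included, and the job is handed in when it is done.

Besides the shell and the picture viewer there is one more tool, called in YAML: its name, and indented under it one key for each argument. send_rows: Moves the arm, as the interface text tells. Its arguments: {"type":"object","properties":{"xyz":{"type":"array"},"dr":{"type":"array"},"jaw":{"type":"number"},"grip_force":{"type":"number"}},"required":["xyz","dr"]}

```bash
mkdir -p pics
python3 - <<'E'
from bench import *
import cv2, numpy as np
for n in("top","scene"):
    c=calibration(n); print(n,c)
    cv2.imwrite(f"pics/{n}0.png",get_image(n)[:,:,::-1])
s=get_state(); print(s)
try: print(nose_length)
except Exception as e: print(e)
print(calibration("wrist"))
E
```

```text
top {'vfov': 57.30947284558284, 'cx': 317.6402251585545, 'cy': 235.76596142967625, 'rvec': array([ 2.18826653, -2.20279488,  0.05445143]), 'tvec': array([-6.94593691e-05,  5.32439551e-01,  1.11735588e+00])}
scene {'vfov': 48.770038249294046, 'cx': 318.64855343945027, 'cy': 238.861167093094, 'rvec': array([ 2.16111239, -0.60931252,  0.28239157]), 'tvec': array([-0.4588007 ,  0.20903577,  1.16003007])}
{'time': 0.1, 'joint_positions': array([-1.15087616,  0.32173798, -0.07009452,  1.45151411,  0.02260544,
        1.37078333, -0.05686032]), 'qd': array([-2.14837490e-03, -1.77834318e-03, -2.90792255e-04, -2.45321430e-03,
        1.24974380e-03, -7.00863152e-05,  5.97458543e-04]), 'joint_torque': array([-9.97861971e-04, -4.92576849e+01, -4.06092340e-01, -3.13399279e+01,
       -6.40297076e-02,  3.95085791e-02,  8.31348711e-05]), 'position': array([0.2564436 , 0.59672202, 0.19989758]), 'tool_rot': array([-6.32927933e-01, -3.07692664e+00,  2.57267061e-03]), 'ft_force': array([ 0.18626463, -0.35524829,  0.29840874]), 'torque': array([-0.03399924, -0.01810729,  0.02124588]), 'grip_force': 0.0, 'grip_width': 0.9972958442863863}
0.017
{'vfov': 65.70646984690485, 'cx': 329.6853325271648, 'cy': 239.06392572872687, 'hand_eye': array([[-4.90453794e-04, -9.54717397e-01, -2.97513784e-01,
         8.17714910e-02],
       [ 9.99997378e-01,  1.97241637e-04, -2.28144902e-03,
        -5.88472098e-04],
       [ 2.23682117e-03, -2.97514123e-01,  9.54714797e-01,
        -1.84817986e-01],
       [ 0.00000000e+00,  0.00000000e+00,  0.00000000e+00,
         1.00000000e+00]])}
```

View pics/top0.png

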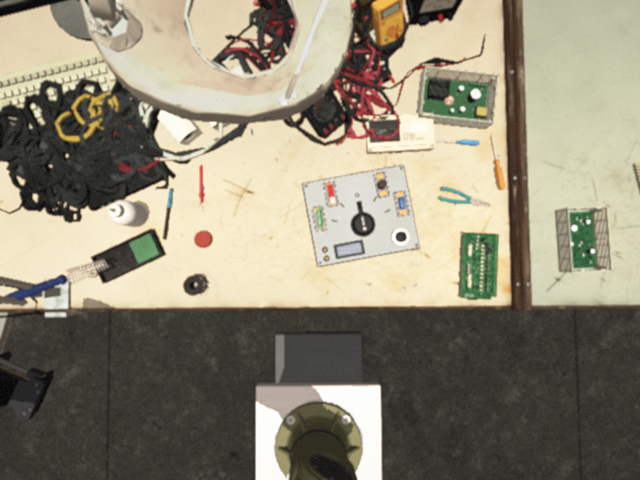

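View pics/scene0.png

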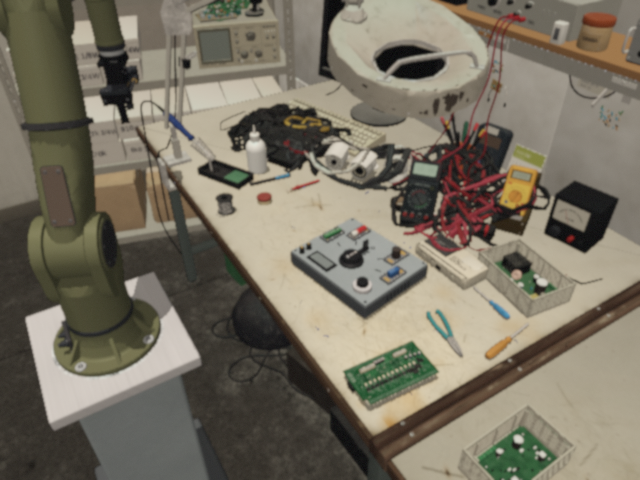

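```bash
cat > h.py <<'E'
from bench import *
import cv2, numpy as np
from scipy.spatial.transform import Rotation as R
def ray(n,uv):
    c=calibration(n); f=240/np.tan(np.radians(c["vfov"])/2)
    M=R.from_rotvec(c["rvec"]).as_matrix(); o=-M.T@c["tvec"]
    d=M.T@np.array([(uv[0]-c["cx"])/f,(uv[1]-c["cy"])/f,1]); return o,d
def onplane(n,uv,z):
    o,d=ray(n,uv); return o+d*(z-o[2])/d[2]
E
python3 - <<'E'
from h import *
a=cv2.imread("pics/top0.png")[155:275,290:430]
b=cv2.imread("pics/scene0.png")[210:320,285:435]
A=cv2.resize(a,None,fx=5,fy=5,interpolation=cv2.INTER_CUBIC)[:600,:]
cv2.imwrite("pics/z.png",A)
cv2.imwrite("pics/zs.png",cv2.resize(b,None,fx=5,fy=5,interpolation=cv2.INTER_CUBIC))
E
```

```text
(no output)
```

View pics/z.png

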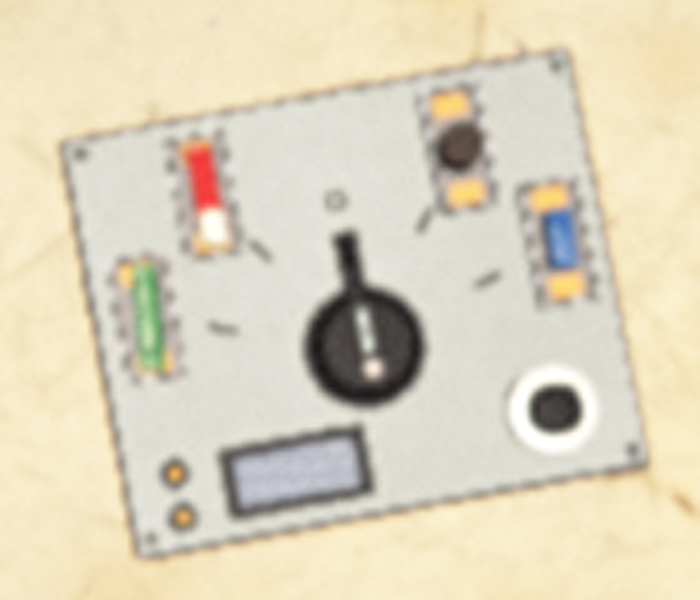

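View pics/zs.png

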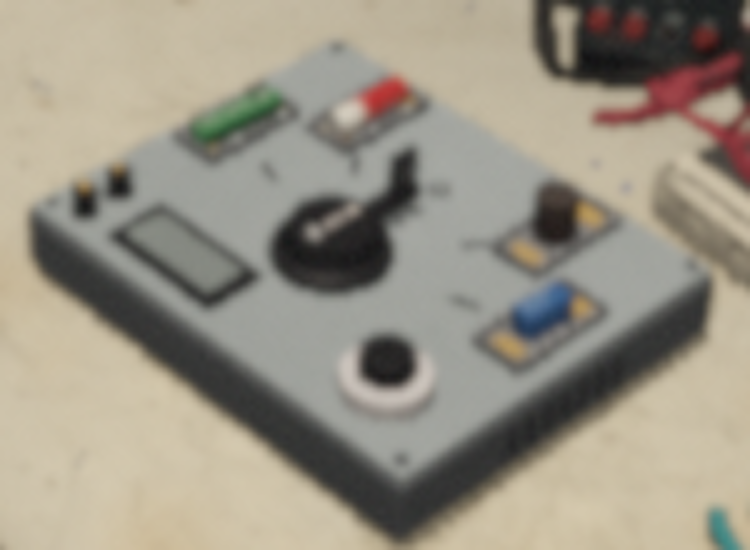

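The relay is the short blue block in the far-right (-72°) bay, at z.png (560,240). Red/white is the battery, green the plug and dark the capacitor. The lever points at off, the button is at (553,408), and the deck corners are at (62,145), (568,50), (648,468) and (135,557).

```bash
cat >> h.py <<'E'
def frame():
    P=[(62,145),(568,50),(648,468),(135,557)]
    L=np.array([(132,132),(132,-132),(-85,-132),(-85,132)])/1e3
    W=np.array([onplane("top",(290+u/5,155+v/5),.046)[:2] for u,v in P])
    a=L-L.mean(0); b=W-W.mean(0)
    th=np.arctan2((a[:,0]*b[:,1]-a[:,1]*b[:,0]).sum(),(a*b).sum())
    C=np.array([[np.cos(th),-np.sin(th)],[np.sin(th),np.cos(th)]])
    t=W.mean(0)-C@L.mean(0)
    return th,C,t,W-(L@C.T+t)
E
python3 - <<'E'
from h import *
th,C,t,r=frame(); print(th,t); print(r*1e3)
def px(u,v,z): return (C.T@(onplane("top",(290+u/5,155+v/5),z)[:2]-t)*1e3).round(1)
print("hub",px(365,345,.066),"button",px(553,408,.06),"relay",px(560,240,.065),"ring",px(335,200,.046),"tab",px(345,240,.084))
for a in (0,-30,-60,-72,-80): print(a,C@(np.array([np.cos(np.radians(a)),np.sin(np.radians(a))])*.048)+t)
print("btn",C@np.array([-.048,-.085])+t)
s=get_state(); print(R.from_rotvec(s["tool_rot"]).as_matrix().round(3))
E
```

```text
0.17159541209888407 [ 0.55702699 -0.11575887]
[[-3.13673336 -2.98014092]
 [-1.70461437  1.84699051]
 [ 1.20436792  2.43475859]
 [ 3.63697982 -1.30160818]]
hub [1.  0.3] button [-45.7 -86. ] relay [  35.1 -103.9] ring [76.7 -0.5] tab [51.9  2.6]
0 [ 0.60432204 -0.10756265]
-30 [ 0.60208382 -0.13230826]
-60 [ 0.58777265 -0.15261948]
-72 [ 0.57943703 -0.15820636]
-80 [ 0.57331139 -0.16091214]
btn [ 0.52424608 -0.20770674]
[[-0.919  0.395 -0.001]
 [ 0.395  0.919 -0.002]
 [-0.    -0.002 -1.   ]]
```

```bash
cat >> h.py <<'E'
def delta(p,ang,T0=None):
    """shift mm in tool axes and turn about tool axes to TCP p with tool x at world angle ang (deg), tool down"""
    s=get_state(); T=R.from_rotvec(s["tool_rot"]).as_matrix(); a=np.radians(ang)
    x=np.array([np.cos(a),np.sin(a),0]); z=np.array([0,0,-1.]); G=np.c_[x,np.cross(z,x),z]
    return (T.T@(np.array(p)-s["position"])*1e3).round(0),R.from_matrix(T.T@G).as_rotvec().round(3)
def loc(x,y,z,ang=0,off=(0,0)):   # lever frame at ang deg -> world
    th,C,t,_=frame(); a=np.radians(ang); q=np.array([np.cos(a)*x-np.sin(a)*y,np.sin(a)*x+np.cos(a)*y])/1e3
    return [*(C@q+t+np.array(off)),z]
E
python3 - <<'E'
from h import *
print(delta(loc(49,45,.17),99.8), loc(49,45,.17))
E
```

```text
(array([-574., -471.,   31.]), array([-0.001,  0.001,  0.994])) [np.float64(0.5976234038759294), np.float64(-0.06305278289238385), 0.17]
```

send_rows:
  xyz:
    - [-15,-12,0]
    - [-45,-36,0]
    - [-75,-60,0]
    - [-105,-85,0]
    - [-135,-110,0]
    - [-165,-135,0]
    - [-195,-160,0]
    - [-225,-185,0]
    - [-255,-210,0]
    - [-285,-234,0]
  dr:
    - [0,0,0]
    - [0,0,0]
    - [0,0,0]
    - [0,0,0]
    - [0,0,0]
    - [0,0,0]
    - [0,0,0]
    - [0,0,0]
    - [0,0,0]
    - [0,0,0]
  jaw: 0
  grip_force: 10

```text
time: 0.93
position: [0.4264, 0.2676, 0.2006]
tool_rot: [-0.633, -3.077, 0.0]
ft_force: [0.5, 0.3, 0.7]
grip_width: 0.325
grip_force: 0.0
```

send_rows:
  xyz:
    - [-30,-25,0]
    - [-60,-50,0]
    - [-90,-75,5]
    - [-120,-100,10]
    - [-150,-125,15]
    - [-180,-150,20]
    - [-210,-174,25]
    - [-240,-198,31]
    - [-270,-222,31]
    - [-289,-237,31]
  dr:
    - [0,0,0.09]
    - [0,0,0.19]
    - [0,0,0.29]
    - [0,0,0.39]
    - [0,0,0.49]
    - [0,0,0.59]
    - [0,0,0.69]
    - [0,0,0.79]
    - [0,0,0.89]
    - [0,0,0.994]

```text
time: 1.77
position: [0.5984, -0.0669, 0.1692]
tool_rot: [2.033, 2.393, -0.003]
ft_force: [0.3, -0.5, 0.7]
grip_width: 0.006
grip_force: 0.0
```

Run:
```python
from h import *
s=get_state(); print(s["time"],s["position"],s["joint_positions"].round(2),s["ft_force"].round(2),s["grip_width"])
cv2.imwrite("pics/w1.png",get_image("wrist")[:,:,::-1])
print(delta(loc(49,45,.17),99.8))
```

```text
1.7667 [ 0.59843938 -0.06691806  0.16917275] [-0.39  0.26  0.54  1.64 -0.13  1.29  0.34] [ 0.28 -0.46  0.75] 0.005832345301558082
(array([ 9., -1., -1.]), array([ 0.   ,  0.006, -0.019]))
```

View pics/w1.png

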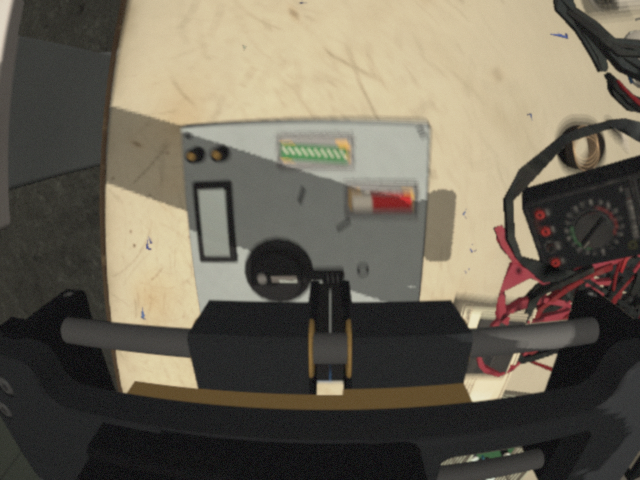

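The wrist view shows the tester upright to the tool, with the hub at about (281,268), the tab just past the fingertips at (335,276), the battery at (382,200) and the plug at (315,151). I'll check these against the estimate.

```bash
cat >> h.py <<'E'
def wray(uv,s):
    c=calibration("wrist"); f=240/np.tan(np.radians(c["vfov"])/2)
    d=np.array([uv[0]-c["cx"],uv[1]-c["cy"]]); r=np.hypot(*d); k=np.r_[d/r*np.sin(r/f),np.cos(r/f)]
    T=R.from_rotvec(s["tool_rot"]).as_matrix(); H=c["hand_eye"]
    return s["position"]+T@H[:3,3],T@(H[:3,:3]@k)
def wplane(uv,z,s):
    o,d=wray(uv,s); return o+d*(z-o[2])/d[2]
E
python3 - <<'E'
from h import *
s=get_state(); print(s["time"],s["position"],s["qd"].round(3))
th,C,t,_=frame()
for n,uv,z in (("hub",(281,268),.066),("tab",(335,276),.084),("batt",(382,200),.064),("plug",(315,151),.06),("cornerL",(428,121),.046),("cornerNL",(182,128),.046),("ring",(363,269),.046)):
    print(n,(C.T@(wplane(uv,z,s)[:2]-t)*1e3).round(1))
print(delta(loc(49,45,.17),99.8))
E
```

```text
1.8167 [ 0.59972    -0.07155138  0.16942392] [-0.03  -0.056 -0.037  0.053  0.036  0.03   0.11 ]
hub [7.6 1.9]
tab [52.8  1.7]
batt [91.5 58. ]
plug [38.9 97.6]
cornerL [132.8 121.8]
cornerNL [-76.  122.9]
ring [78.2 -8.5]
(array([ 9., -1., -1.]), array([ 0.   ,  0.006, -0.019]))
```

send_rows:
  xyz:
    - [1,0,8]
    - [2,0,18]
    - [3,-1,28]
    - [4,-1,38]
    - [5,-1,50]
    - [5,-1,60]
    - [5,-1,70]
    - [5,-1,80]
    - [5,-1,80]
    - [5,-1,80]
  dr:
    - [0,0.003,-0.01]
    - [0,0.006,-0.019]
    - [0,0.006,-0.019]
    - [0,0.006,-0.019]
    - [0,0.006,-0.019]
    - [0,0.006,-0.019]
    - [0,0.006,-0.019]
    - [0,0.006,-0.019]
    - [0,0.006,-0.019]
    - [0,0.006,-0.019]

```text
time: 2.65
position: [0.5958, -0.0574, 0.0892]
tool_rot: [-1.997, -2.418, -0.005]
ft_force: [-0.5, -0.8, 0.1]
grip_width: 0.004
grip_force: 0.0
```

Run:
```python
from h import *
s=get_state(); print(s["time"],s["position"],s["ft_force"].round(2))
th,C,t,_=frame(); print((C.T@(s["position"][:2]-t)*1e3).round(1))
for a in (0,-9,-18,-27,-36,-45,-54,-60,-66): print(a,*delta(loc(49,13,.088,a),99.8+a))
```

```text
2.65 [ 0.59582283 -0.05737888  0.08917535] [-0.53 -0.82  0.06]
[48.2 50.9]
0 [-38.   0.   1.] [-0.001 -0.006  0.019]
-9 [-46.   1.   1.] [-0.002 -0.006  0.176]
-18 [-54.   1.   1.] [-0.002 -0.006  0.333]
-27 [-62.   0.   1.] [-0.003 -0.006  0.49 ]
-36 [-69.  -2.   1.] [-0.003 -0.005  0.647]
-45 [-76.  -6.   1.] [-0.004 -0.005  0.804]
-54 [-83. -10.   1.] [-0.004 -0.005  0.961]
-60 [-87. -14.   1.] [-0.004 -0.005  1.066]
-66 [-90. -18.   1.] [-0.005 -0.005  1.171]
```

send_rows:
  xyz:
    - [-8,0,1]
    - [-18,0,1]
    - [-27,0,1]
    - [-34,0,1]
    - [-38,0,1]
    - [-42,1,1]
    - [-46,1,1]
    - [-50,1,1]
    - [-54,1,1]
    - [-54,1,1]
  dr:
    - [0,-0.006,0.01]
    - [0,-0.006,0.019]
    - [0,-0.006,0.019]
    - [0,-0.006,0.019]
    - [0,-0.006,0.019]
    - [0,-0.006,0.098]
    - [0,-0.006,0.176]
    - [0,-0.006,0.255]
    - [0,-0.006,0.333]
    - [0,-0.006,0.333]

```text
time: 3.48
position: [0.6075, -0.1118, 0.0887]
tool_rot: [2.378, 2.053, -0.002]
ft_force: [-0.7, -0.2, 0.1]
grip_width: 0.003
grip_force: 0.0
```

Run:
```python
from h import *
s=get_state(); print(s["time"],s["position"],s["ft_force"].round(2))
th,C,t,_=frame(); print((C.T@(s["position"][:2]-t)*1e3).round(1))
for a in (-18,-22,-27,-31,-36,-40,-45,-50,-54,-57,-60,-63,-66): print(a,*delta(loc(49,13,.088,a),99.8+a))
cv2.imwrite("pics/w2.png",get_image("wrist")[:,:,::-1])
```

```text
3.4833 [ 0.60753217 -0.11178389  0.08870522] [-0.73 -0.16  0.07]
[50.4 -4.7]
-18 [ 2. -0.  1.] [-0.     0.001 -0.003]
-22 [-2.  0.  1.] [-0.     0.001  0.066]
-27 [-6.  1.  1.] [-0.     0.001  0.154]
-31 [-9.  1.  1.] [-0.     0.001  0.223]
-36 [-14.   1.   1.] [-0.     0.001  0.311]
-40 [-17.   1.   1.] [-0.     0.001  0.38 ]
-45 [-22.   0.   1.] [-0.     0.001  0.468]
-50 [-26.  -1.   1.] [-0.     0.001  0.555]
-54 [-29.  -2.   1.] [-0.     0.001  0.625]
-57 [-32.  -3.   1.] [-0.     0.001  0.677]
-60 [-34.  -4.   1.] [-0.     0.001  0.73 ]
-63 [-37.  -5.   1.] [-0.     0.001  0.782]
-66 [-39.  -7.   1.] [-0.     0.001  0.834]
```

View pics/w2.png

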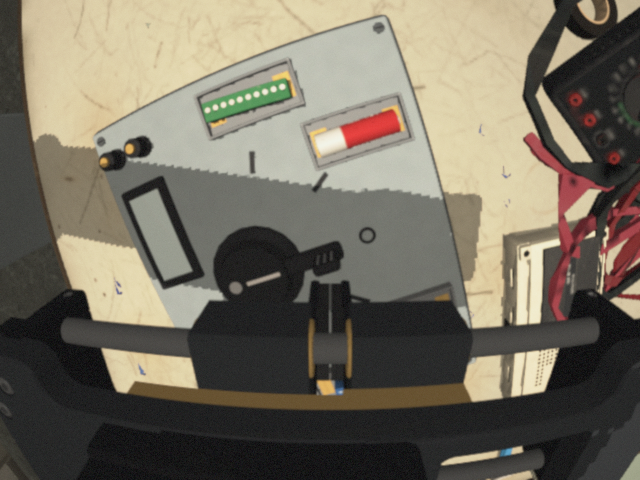

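The tab is at (328,258), apparently on the left side of the fingertips, with the lever still near off. I'll project the fingertips to see where they are.

```bash
cat >> h.py <<'E'
def wproj(p):  # tool-frame point -> wrist pixel
    c=calibration("wrist"); f=240/np.tan(np.radians(c["vfov"])/2); H=c["hand_eye"]
    q=H[:3,:3].T@(np.array(p)-H[:3,3]); a=np.arctan2(np.hypot(q[0],q[1]),q[2]); e=q[:2]/np.hypot(q[0],q[1])
    return (np.array([c["cx"],c["cy"]])+e*a*f).round(0)
E
python3 - <<'E'
from h import *
s=get_state(); print(s["time"],s["position"],s["tool_rot"])
for p in ((0,0,.017),(.0095,0,.017),(-.0095,0,.017),(.0095,0,0),(0.0095,.015,.017)): print(p,wproj(p))
th,C,t,_=frame()
for n,uv,z in (("tabtop",(328,258),.084),("hub",(258,267),.066),("batt",(362,132),.064),("plug",(247,100),.06),("ring",(367,235),.046),("cornFL",(385,16),.046)):
    print(n,(C.T@(wplane(uv,z,s)[:2]-t)*1e3).round(1))
E
```

```text
3.5333 [ 0.60746779 -0.11107795  0.0886441 ] [-2.37394646e+00 -2.05739104e+00  1.39543014e-03]
(0, 0, 0.017) [330. 269.]
(0.0095, 0, 0.017) [330. 253.]
(-0.0095, 0, 0.017) [330. 283.]
(0.0095, 0, 0) [330. 264.]
(0.0095, 0.015, 0.017) [356. 253.]
tabtop [53.1  6.9]
hub [8.6 8. ]
batt [91.8 64.8]
plug [ 35.8 103.5]
ring [77.2  0.7]
cornFL [129.3 130. ]
```

Run:
```python
from h import *
a=[cv2.imread(f"pics/w{i}.png")[215:390,200:400] for i in (1,2)]
o=[cv2.convertScaleAbs(cv2.resize(x,None,fx=2,fy=2,interpolation=cv2.INTER_CUBIC),alpha=2.2,beta=20) for x in a]
sc=get_image("scene")[200:330,280:440,::-1]
cv2.imwrite("pics/m.png",cv2.vconcat([cv2.hconcat(o),cv2.resize(sc,(800,650))[150:400]]))
```

```text
(no output)
```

View pics/m.png

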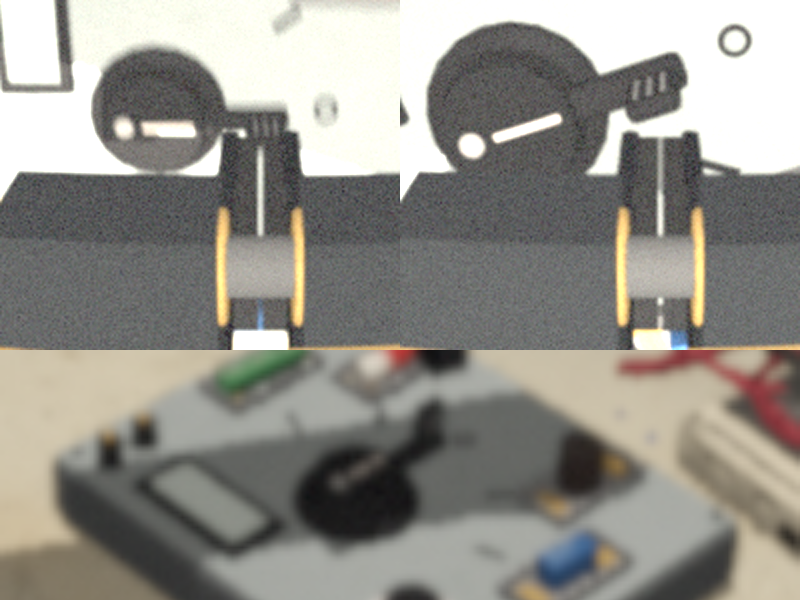

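Run:
```python
from h import *
s=get_state()
def pj(n,p):
    c=calibration(n); f=240/np.tan(np.radians(c["vfov"])/2); q=R.from_rotvec(c["rvec"]).apply(p)+c["tvec"]; return (q[:2]/q[2]*f+[c["cx"],c["cy"]]).round(0)
p=s["position"]
for n in("scene","top"): print(n,pj(n,p-[0,0,.017]),pj(n,p),pj(n,p+[0,0,.1]))
print(pj("scene",loc(48,0,.084)))
a=get_image("scene"); b=get_image("top")[130:290,240:480]
cv2.imwrite("pics/m2.png",np.hstack([cv2.resize(a[80:400,200:520],(400,400)),cv2.resize(b,(400,267))[:267] if 0 else cv2.copyMakeBorder(cv2.resize(b,(400,267)),0,133,0,0,0)])[:,:,::-1])
```

```text
scene [367. 244.] [367. 238.] [369. 204.]
top [361. 204.] [362. 203.] [366. 197.]
[365. 240.]
```

View pics/m2.png

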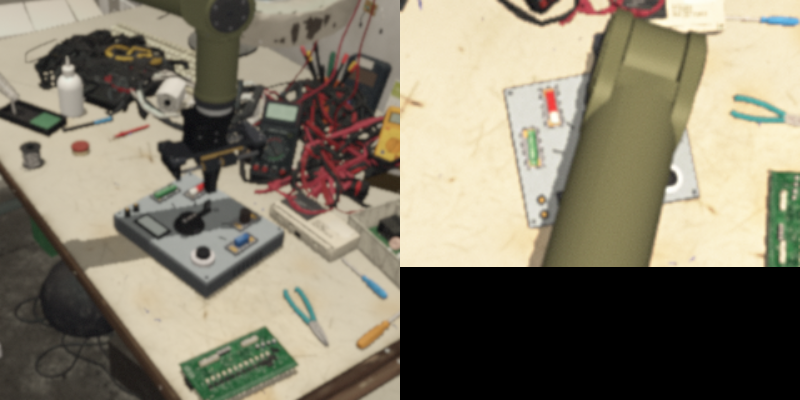

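The scene view shows the shut fingertips ending about 30 mm higher than expected, so they passed over the tab and the lever is still at off. I'll go back left and find the true tip height by touch on the bare deck.

Run:
```python
from h import *
s=get_state(); print(s["time"],s["position"],s["grip_width"])
print(delta(loc(50,38,.088),99.8))
```

```text
3.6833 [ 0.60747346 -0.10990418  0.08854557] 0.004896755874976319
(array([ 39., -13.,   1.]), array([-0.001, -0.   , -0.312]))
```

send_rows:
  xyz:
    - [2,-1,-6]
    - [6,-2,-8]
    - [11,-4,-8]
    - [16,-6,-8]
    - [22,-8,-8]
    - [28,-10,-8]
    - [33,-11,-8]
    - [37,-12,-4]
    - [39,-13,0]
    - [39,-13,0]
  dr:
    - [0,0,-0.03]
    - [0,0,-0.06]
    - [0,0,-0.1]
    - [0,0,-0.14]
    - [0,0,-0.18]
    - [0,0,-0.22]
    - [0,0,-0.26]
    - [0,0,-0.29]
    - [0,0,-0.312]
    - [0,0,-0.312]

```text
time: 4.52
position: [0.5994, -0.0686, 0.0876]
tool_rot: [-2.021, -2.402, 0.002]
ft_force: [-0.2, 0.5, 0.1]
grip_width: 0.008
grip_force: 0.0
```

send_rows:
  xyz:
    - [0,0,3]
    - [0,0,6]
    - [0,0,9]
    - [0,0,12]
    - [0,0,15]
    - [0,0,17]
    - [0,0,18]
    - [0,0,19]
    - [0,0,20]
    - [0,0,20]
  dr:
    - [0,0,0]
    - [0,0,0]
    - [0,0,0]
    - [0,0,0]
    - [0,0,0]
    - [0,0,0]
    - [0,0,0]
    - [0,0,0]
    - [0,0,0]
    - [0,0,0]

```text
time: 5.35
position: [0.6001, -0.0697, 0.0684]
tool_rot: [-2.026, -2.4, 0.001]
ft_force: [1.3, 1.2, 0.1]
grip_width: 0.003
grip_force: 0.0
```

Run:
```python
from h import *
s=get_state(); print(s["time"],s["position"],s["ft_force"].round(2))
th,C,t,_=frame(); print((C.T@(s["position"][:2]-t)*1e3).round(1))
a=get_image("scene")[190:310,290:430]; w=get_image("wrist")[200:400,200:440]
w=cv2.convertScaleAbs(w,alpha=2.0,beta=15)
cv2.imwrite("pics/m3.png",np.hstack([cv2.resize(a,(560,480),interpolation=2),cv2.copyMakeBorder(w,0,280,0,0,0)])[:,:,::-1])
```

```text
5.35 [ 0.6000747  -0.06972109  0.06844776] [1.29 1.2  0.13]
[50.3 38. ]
```

View pics/m3.png

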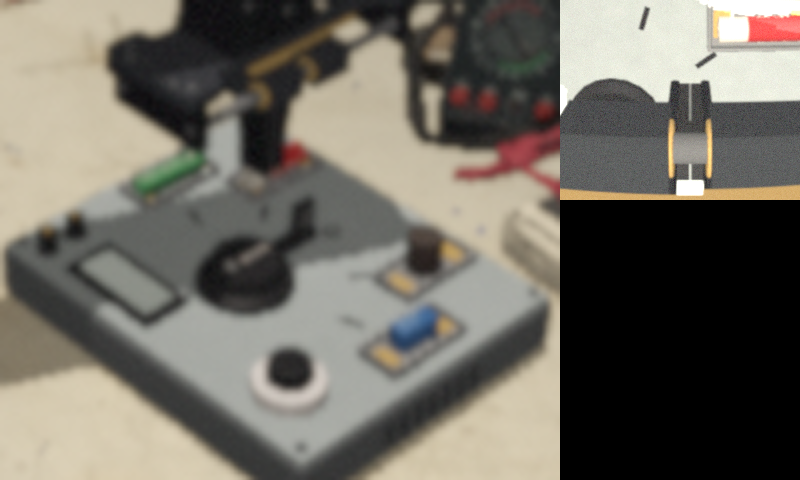

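The finger end shows at (262,172) in m3.png, i.e. scene pixel (355.5,233), clear above the deck. I'll solve for its height.

Run:
```python
from h import *
s=get_state(); p=s["position"]
def pj(n,p):
    c=calibration(n); f=240/np.tan(np.radians(c["vfov"])/2); q=R.from_rotvec(c["rvec"]).apply(p)+c["tvec"]; return (q[:2]/q[2]*f+[c["cx"],c["cy"]]).round(1)
for z in (.05,.06,.07,.08,.09,.1): print(z,pj("scene",[p[0],p[1],z]))
for z in (-.04,-.03,-.02,-.01,0,.017): print(z,wproj((.0095,0,z)),wproj((0.005,0,z)),wproj((0.0,0,z)))
```

```text
0.05 [354.7 243.1]
0.06 [354.9 239.9]
0.07 [355.  236.8]
0.08 [355.1 233.5]
0.09 [355.2 230.3]
0.1 [355.4 227. ]
-0.04 [330. 297.] [330. 307.] [330. 316.]
-0.03 [330. 288.] [330. 297.] [330. 306.]
-0.02 [330. 279.] [330. 287.] [330. 297.]
-0.01 [330. 271.] [330. 279.] [330. 288.]
0 [330. 264.] [330. 272.] [330. 280.]
0.017 [330. 253.] [330. 261.] [330. 269.]
```

Run:
```python
from h import *
s=get_state(); print(s["time"],s["position"],s["ft_force"].round(2))
for a in (0,-5,-10,-15,-20,-25): print(a,*delta(loc(53,13,.057,a),99.8+a))
```

```text
5.45 [ 0.60016784 -0.06970345  0.06859851] [-0.63  0.05 -0.02]
0 [-25.   3.  12.] [-0.001 -0.    -0.002]
-5 [-30.   4.  12.] [-0.001 -0.     0.085]
-10 [-34.   4.  12.] [-0.001 -0.     0.173]
-15 [-39.   4.  12.] [-0.001  0.     0.26 ]
-20 [-44.   4.  12.] [-0.001  0.     0.347]
-25 [-49.   3.  12.] [-0.001  0.     0.434]
```

First down and up to near contact, then a slow push.

send_rows:
  xyz:
    - [0,1,3]
    - [0,2,6]
    - [0,3,9]
    - [0,3,12]
    - [-4,3,12]
    - [-9,3,12]
    - [-14,3,12]
    - [-18,3,12]
    - [-18,3,12]
    - [-18,3,12]
  dr:
    - [0,0,0]
    - [0,0,0]
    - [0,0,0]
    - [0,0,0]
    - [0,0,0]
    - [0,0,0]
    - [0,0,0]
    - [0,0,0]
    - [0,0,0]
    - [0,0,0]

```text
time: 6.28
position: [0.6061, -0.0877, 0.0567]
tool_rot: [-2.027, -2.4, 0.001]
ft_force: [-0.3, -0.0, -0.8]
grip_width: 0.009
grip_force: 0.0
```

send_rows:
  xyz:
    - [-3,0,0]
    - [-7,0,0]
    - [-9,1,0]
    - [-12,1,0]
    - [-14,1,0]
    - [-16,1,0]
    - [-18,1,0]
    - [-20,1,0]
    - [-21,1,0]
    - [-21,1,0]
  dr:
    - [0,0,0]
    - [0,0,0]
    - [0,0,0.045]
    - [0,0,0.085]
    - [0,0,0.13]
    - [0,0,0.173]
    - [0,0,0.215]
    - [0,0,0.24]
    - [0,0,0.26]
    - [0,0,0.26]

```text
time: 7.12
position: [0.6104, -0.1085, 0.0566]
tool_rot: [2.321, 2.117, -0.003]
ft_force: [-0.1, -1.3, -0.3]
grip_width: 0.006
grip_force: 0.0
```

Run:
```python
from h import *
s=get_state(); print(s["time"],s["position"],s["ft_force"].round(2))
th,C,t,_=frame(); print((C.T@(s["position"][:2]-t)*1e3).round(1), (C.T@s["ft_force"][:2]).round(2))
for a in (-15,-20,-25,-30,-36,-40,-45,-50,-55,-60,-63,-66): print(a,*delta(loc(53,13,.057,a),99.8+a))
```

```text
7.1167 [ 0.6104243  -0.10853285  0.05657741] [-0.15 -1.28 -0.26]
[53.8 -2. ] [-0.36 -1.24]
-15 [ 1.  0. -0.] [-0.001  0.001 -0.001]
-20 [-4.  1. -0.] [-0.001  0.001  0.086]
-25 [-8.  2. -0.] [-0.001  0.001  0.173]
-30 [-13.   2.  -0.] [-0.001  0.001  0.261]
-36 [-19.   2.  -0.] [-0.001  0.001  0.365]
-40 [-23.   1.  -0.] [-0.001  0.001  0.435]
-45 [-27.  -0.  -0.] [-0.001  0.001  0.522]
-50 [-32.  -2.  -0.] [-0.001  0.002  0.61 ]
-55 [-36.  -4.  -0.] [-0.001  0.002  0.697]
-60 [-40.  -6.  -0.] [-0.     0.002  0.784]
-63 [-43.  -7.  -0.] [-0.     0.002  0.837]
-66 [-45.  -9.  -0.] [-0.     0.002  0.889]
```

```bash
cat >> h.py <<'E'
def lever(img,s):
    """angle of lever from white stripe on dark hub, wrist image RGB"""
    th,C,t,_=frame(); g=img.min(2).astype(int)
    loc_bg=cv2.blur(img.min(2),(61,61)).astype(int)
    m=((g>70)&(img.max(2).astype(int)-g<40)).astype(np.uint8)
    n,l,st,ce=cv2.connectedComponentsWithStats(m); out=[]
    for i in range(1,n):
        if not 15<st[i,4]<800: continue
        v,u=np.nonzero(l==i); P=np.array([C.T@(wplane(q,.066,s)[:2]-t) for q in zip(u,v)])*1e3
        c=P.mean(0)
        if np.hypot(*c)>35: continue
        w,V=np.linalg.eigh(np.cov(P.T)); d=V[:,1]
        out.append((st[i,4],c.round(1),np.sqrt(w).round(1),np.degrees(np.arctan2(d[1],d[0])).round(1)))
    return out
E
python3 - <<'E'
from h import *
s=get_state(); im=get_image("wrist"); cv2.imwrite("pics/w4.png",im[:,:,::-1])
for o in lever(im,s): print(o)
print("w2")
s2=dict(s); s2["position"]=np.array([.60753,-.11178,.0887]); s2["tool_rot"]=np.array([2.378,2.053,-.002])
for o in lever(cv2.imread("pics/w2.png")[:,:,::-1],s2): print(o)
E
```

```text
Traceback (most recent call last):
  File "h.py", line 46, in lever
    v,u=np.nonzero(l==i); P=np.array([C.T@(wplane(q,.066,s)[:2]-t) for q in zip(u,v)])*1e3
                                           ~~~~~~^^^^^^^^^^
  File "h.py", line 33, in wplane
    o,d=wray(uv,s); return o+d*(z-o[2])/d[2]
        ~~~~^^^^^^
  File "h.py", line 28, in wray
    c=calibration("wrist"); f=240/np.tan(np.radians(c["vfov"])/2)
ValueError: time passes only in moves, steps and waits
```

```bash
sed -i 's/calibration(n)/CAL(n)/g; s/calibration("wrist")/CAL("wrist")/g' h.py; sed -i '3a import functools\nCAL=functools.lru_cache(None)(calibration)' h.py
python3 - <<'E'
from h import *
s=get_state(); im=get_image("wrist"); cv2.imwrite("pics/w4.png",im[:,:,::-1])
for o in lever(im,s): print(o)
print("w2")
s2=dict(s); s2["position"]=np.array([.60753,-.11178,.0887]); s2["tool_rot"]=np.array([2.378,2.053,-.002])
for o in lever(cv2.imread("pics/w2.png")[:,:,::-1],s2): print(o)
E
```

```text
(np.int32(60), array([-8.3,  7.4]), array([0.9, 1.9]), np.float64(165.5))
w2
(np.int32(192), array([ 8.5, -0.7]), array([1. , 6.6]), np.float64(-179.4))
(np.int32(127), array([-10.8,  -1. ]), array([2.1, 2.2]), np.float64(-148.1))
```

The lever stripe read 0° before the push. The end dot now reads about -36°, so the first click is done and I'll push on to the second.

send_rows:
  xyz:
    - [-4,1,0]
    - [-8,2,0]
    - [-13,2,0]
    - [-16,2,0]
    - [-19,2,0]
    - [-21,1,0]
    - [-23,1,0]
    - [-25,0,0]
    - [-27,0,0]
    - [-27,0,0]
  dr:
    - [0,0,0.086]
    - [0,0,0.173]
    - [0,0,0.261]
    - [0,0,0.313]
    - [0,0,0.365]
    - [0,0,0.4]
    - [0,0,0.435]
    - [0,0,0.48]
    - [0,0,0.522]
    - [0,0,0.522]

```text
time: 8.05
position: [0.6084, -0.1336, 0.0565]
tool_rot: [-2.787, -1.447, -0.0]
ft_force: [1.0, 2.5, -0.9]
grip_width: 0.009
grip_force: 1.4
```

Run:
```python
from h import *
s=get_state(); print(s["time"],s["position"],s["ft_force"].round(2),s["joint_positions"].round(2))
for a in (-45,-50,-53,-56,-59,-62,-64,-66,-68): print(a,*delta(loc(53,13,.057,a),99.8+a))
```

```text
8.05 [ 0.60839895 -0.13357692  0.0565383 ] [ 0.99  2.48 -0.93] [-0.37  0.44  0.68  1.71 -0.3   1.11 -0.21]
-45 [-2.  1. -0.] [-0.001 -0.001  0.001]
-50 [-7.  2. -0.] [-0.001 -0.001  0.088]
-53 [-10.   2.  -0.] [-0.001 -0.001  0.141]
-56 [-12.   2.  -0.] [-0.001 -0.001  0.193]
-59 [-15.   2.  -0.] [-0.001 -0.     0.245]
-62 [-18.   2.  -0.] [-0.001 -0.     0.298]
-64 [-20.   2.  -0.] [-0.001 -0.     0.333]
-66 [-22.   2.  -0.] [-0.001 -0.     0.368]
-68 [-24.   2.  -0.] [-0.001 -0.     0.402]
```

send_rows:
  xyz:
    - [-2,1,0]
    - [-5,2,0]
    - [-7,2,0]
    - [-10,2,0]
    - [-12,2,0]
    - [-15,2,0]
    - [-17,2,0]
    - [-19,2,0]
    - [-21,2,0]
    - [-21,2,0]
  dr:
    - [0,0,0.03]
    - [0,0,0.06]
    - [0,0,0.09]
    - [0,0,0.14]
    - [0,0,0.19]
    - [0,0,0.245]
    - [0,0,0.29]
    - [0,0,0.33]
    - [0,0,0.36]
    - [0,0,0.36]

```text
time: 8.88
position: [0.5971, -0.1542, 0.0567]
tool_rot: [3.003, 0.921, -0.002]
ft_force: [0.2, 0.2, 0.3]
grip_width: 0.007
grip_force: 0.0
```

Run:
```python
from h import *
s=get_state(); print(s["time"],s["position"],s["ft_force"].round(2))
th,C,t,_=frame()
p=C.T@(s["position"][:2]-t)*1e3; print(p)
im=get_image("wrist"); cv2.imwrite("pics/w5.png",im[:,:,::-1])
for o in lever(im,s): print(o)
```

```text
8.8833 [ 0.59714072 -0.15423253  0.05665542] [0.19 0.16 0.29]
[ 32.95504595 -44.75822074]
(np.int32(92), array([-1.7, 13.1]), array([1.3, 2.3]), np.float64(151.7))
```

send_rows:
  xyz:
    - [3,0,0]
    - [7,0,0]
    - [12,0,0]
    - [14,0,-8]
    - [14,0,-20]
    - [14,0,-32]
    - [14,0,-44]
    - [14,0,-56]
    - [14,0,-60]
    - [14,0,-60]
  dr:
    - [0,0,0]
    - [0,0,0]
    - [0,0,0]
    - [0,0,0]
    - [0,0,0]
    - [0,0,0]
    - [0,0,0]
    - [0,0,0]
    - [0,0,0]
    - [0,0,0]

```text
time: 9.77
position: [0.6104, -0.1453, 0.1187]
tool_rot: [3.002, 0.925, 0.004]
ft_force: [0.6, -0.1, 0.2]
grip_width: 0.006
grip_force: 0.0
```

Run:
```python
from h import *
s=get_state(); print(s["time"],s["position"],s["ft_force"].round(2))
im=get_image("wrist"); cv2.imwrite("pics/w6.png",im[:,:,::-1])
for o in lever(im,s): print(o)
# over the button, tool x along tester +y rotated; keep present yaw
T=R.from_rotvec(s["tool_rot"]).as_matrix(); print(np.degrees(np.arctan2(T[1,0],T[0,0])))
a=np.degrees(np.arctan2(T[1,0],T[0,0]))
print(delta(loc(-48,-85,.117),a),loc(-48,-85,.117))
```

```text
9.7667 [ 0.61041401 -0.14527784  0.11869255] [ 0.65 -0.06  0.22]
(np.int32(94), array([-2.4, 11.5]), array([2.1, 2.1]), np.float64(143.7))
(np.int32(148), array([ 3.4, -6.7]), array([1.1, 6.5]), np.float64(107.6))
(np.int32(139), array([  5.8, -34.2]), array([1.8, 3.7]), np.float64(119.5))
34.244701095057145
(array([-106.,    4.,    0.]), array([ 0.   , -0.001,  0.   ])) [np.float64(0.5242460760572444), np.float64(-0.20770674157374608), 0.117]
```

The lever stripe reads -72.4°, so the selector is clicked in at the relay's bay and free. Next I move over the button.

send_rows:
  xyz:
    - [-6,0,0]
    - [-18,1,0]
    - [-32,1,0]
    - [-48,2,0]
    - [-64,2,0]
    - [-78,3,0]
    - [-90,4,0]
    - [-98,4,0]
    - [-104,4,0]
    - [-106,4,0]
  dr:
    - [0,0,0]
    - [0,0,0]
    - [0,0,0]
    - [0,0,0]
    - [0,0,0]
    - [0,0,0]
    - [0,0,0]
    - [0,0,0]
    - [0,0,0]
    - [0,0,0]

```text
time: 10.65
position: [0.5232, -0.2085, 0.1168]
tool_rot: [-3.002, -0.924, 0.001]
ft_force: [0.4, 0.8, 0.5]
grip_width: 0.005
grip_force: 0.0
```

Run:
```python
from h import *
s=get_state(); print(s["time"],s["position"],s["ft_force"].round(2))
o,d=ray("top",(290+553/5,155+408/5)); p,e=ray("scene",(285+388/5,210+350/5))
A=np.c_[d,-e]; k=np.linalg.lstsq(A,p-o,rcond=None)[0]; print(o+d*k[0],p+e*k[1])
T=R.from_rotvec(s["tool_rot"]).as_matrix(); print(delta(loc(-47,-85.5,.075),np.degrees(np.arctan2(T[1,0],T[0,0]))))
```

```text
10.65 [ 0.52321578 -0.20847046  0.11678778] [0.45 0.76 0.53]
[ 0.52633298 -0.20702724  0.06689652] [ 0.52711863 -0.20747904  0.06701878]
(array([ 2.,  1., 42.]), array([-0.001,  0.   , -0.   ]))
```

send_rows:
  xyz:
    - [1,0,5]
    - [2,1,12]
    - [2,1,20]
    - [2,1,28]
    - [2,1,35]
    - [2,1,42]
    - [2,1,48]
    - [2,1,52]
    - [2,1,55]
    - [2,1,56]
  dr:
    - [0,0,0]
    - [0,0,0]
    - [0,0,0]
    - [0,0,0]
    - [0,0,0]
    - [0,0,0]
    - [0,0,0]
    - [0,0,0]
    - [0,0,0]
    - [0,0,0]

```text
time: 11.48
position: [0.5259, -0.2075, 0.0601]
tool_rot: [-3.002, -0.925, 0.002]
ft_force: [0.0, -0.7, 0.1]
grip_width: 0.004
grip_force: 0.0
```

send_rows:
  xyz:
    - [0,0,1]
    - [0,0,2]
    - [0,0,3]
    - [0,0,4]
    - [0,0,5]
    - [0,0,6]
    - [0,0,6]
    - [0,0,6]
    - [0,0,6]
    - [0,0,6]
  dr:
    - [0,0,0]
    - [0,0,0]
    - [0,0,0]
    - [0,0,0]
    - [0,0,0]
    - [0,0,0]
    - [0,0,0]
    - [0,0,0]
    - [0,0,0]
    - [0,0,0]

```text
time: 12.32
position: [0.5262, -0.2076, 0.0547]
tool_rot: [-3.002, -0.925, 0.001]
ft_force: [-0.1, 0.5, 1.0]
grip_width: 0.01
grip_force: 0.0
```

send_rows:
  xyz:
    - [0,0,1]
    - [0,0,2]
    - [0,0,3]
    - [0,0,4]
    - [0,0,5]
    - [0,0,5]
    - [0,0,5]
    - [0,0,5]
    - [0,0,5]
    - [0,0,5]
  dr:
    - [0,0,0]
    - [0,0,0]
    - [0,0,0]
    - [0,0,0]
    - [0,0,0]
    - [0,0,0]
    - [0,0,0]
    - [0,0,0]
    - [0,0,0]
    - [0,0,0]

```text
time: 13.15
position: [0.5262, -0.2075, 0.0497]
tool_rot: [-3.002, -0.925, 0.001]
ft_force: [-0.1, -0.1, 0.8]
grip_width: 0.004
grip_force: 0.0
```

send_rows:
  xyz:
    - [0,0,1]
    - [0,0,2]
    - [0,0,3]
    - [0,0,4]
    - [0,0,4]
    - [0,0,4]
    - [0,0,4]
    - [0,0,4]
    - [0,0,4]
    - [0,0,4]
  dr:
    - [0,0,0]
    - [0,0,0]
    - [0,0,0]
    - [0,0,0]
    - [0,0,0]
    - [0,0,0]
    - [0,0,0]
    - [0,0,0]
    - [0,0,0]
    - [0,0,0]

```text
time: 13.98
position: [0.5263, -0.2076, 0.0457]
tool_rot: [3.002, 0.925, -0.001]
ft_force: [0.2, -0.4, 2.8]
grip_width: 0.007
grip_force: 1.3
```

send_rows:
  xyz:
    - [0,0,1]
    - [0,0,2]
    - [0,0,3]
    - [0,0,4]
    - [0,0,4]
    - [0,0,4]
    - [0,0,4]
    - [0,0,4]
    - [0,0,4]
    - [0,0,4]
  dr:
    - [0,0,0]
    - [0,0,0]
    - [0,0,0]
    - [0,0,0]
    - [0,0,0]
    - [0,0,0]
    - [0,0,0]
    - [0,0,0]
    - [0,0,0]
    - [0,0,0]

```text
time: 14.82
position: [0.5263, -0.2076, 0.0417]
tool_rot: [3.002, 0.925, -0.001]
ft_force: [0.7, 0.1, 4.4]
grip_width: 0.007
grip_force: 2.2
```

send_rows:
  xyz:
    - [0,0,1]
    - [0,0,2]
    - [0,0,3]
    - [0,0,3]
    - [0,0,3]
    - [0,0,3]
    - [0,0,3]
    - [0,0,3]
    - [0,0,3]
    - [0,0,3]
  dr:
    - [0,0,0]
    - [0,0,0]
    - [0,0,0]
    - [0,0,0]
    - [0,0,0]
    - [0,0,0]
    - [0,0,0]
    - [0,0,0]
    - [0,0,0]
    - [0,0,0]

```text
time: 15.65
position: [0.5264, -0.2076, 0.0405]
tool_rot: [-3.001, -0.925, -0.0]
ft_force: [-3.7, 2.4, 19.1]
grip_width: 0.007
grip_force: 9.2
```

Run:
```python
from h import *
s=get_state(); im=get_image("wrist")
for o in lever(im,s): print(o)
cv2.imwrite("pics/w7.png",im[:,:,::-1])
s=get_state(); print(s["time"],s["position"],s["ft_force"].round(1))
```

```text
(np.int32(304), array([-1.7, 12. ]), array([2.4, 2.4]), np.float64(132.8))
15.7 [ 0.5264036  -0.20755227  0.0405197 ] [-3.3  2.2 18.1]
```

View pics/w7.png

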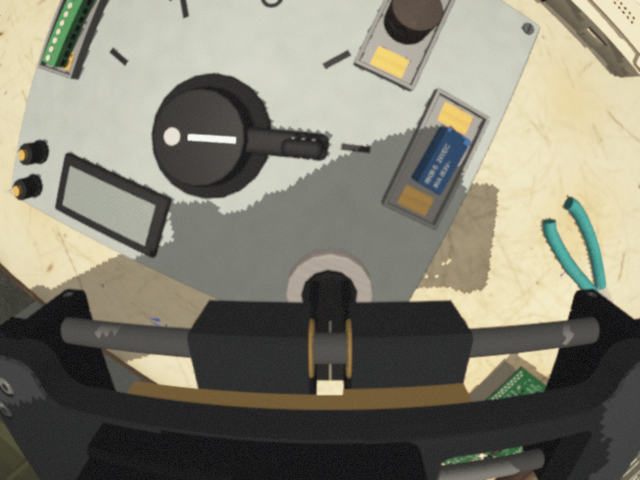

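The lever (170→325, row 140) points past its mark at the blue relay (440,158). The fingers sit on the button inside its white bezel at (330,280), bottomed out at about 18 N. I'm handing in.

```bash
python3 -c "
from bench import *
print(close_job())"
```

```text
the job is handed in; nothing more can be done
None
```

The job is handed in (no verdict was returned): the selector is clicked in and free at the relay's bay (-72°, lever stripe measured at -72.4°), and the shut fingers are holding the test button at its bottom stop with about 18 N.

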